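Refit the bathroom brush station

TASK

Put the brush station back in order: first hang every scrub tool that stands on the counter by its eye on the peg of its own colour. Then take the clear splash door out of its stand, lower both of its hinge knuckles fully onto the two hinge pins, and swing it shut against the station. Leave the bottles, soap and other things on the counter where they are.

Things in the scene. Friction and masses are not known exactly. Their poses are not given: they have to be found in the camera images.
- station: fixed open-topped oak splash cupboard, 115 deep (x), 270 wide (y), 185 mm high, open front to its -x. Origin: centre of underside, z up. White back panel, inner face x = +45 mm, with three coloured pegs 66 mm apart. Side walls 12 mm thick: hinge wall at y = +120, front edge x = -45; stop wall at y = -120, front edge x = -52 mm, where the shut door rests
- peg_red (a point): red peg, mid length: point on its axis, 22 mm out from the back panel, 161 mm above the counter (station frame 23, 66, 161 mm); axes as the station's. Round bar 8 mm thick, sticking 42 mm out to the station's -x and rising 15 degrees to its free end, an 11 mm ball whose centre is 20 mm to -x of and 5 mm above this point
- peg_blue (a point): blue peg, mid length: point on its axis, 22 mm out from the back panel, 161 mm above the counter (station frame 23, 0, 161 mm); axes as the station's. Round bar 8 mm thick, sticking 42 mm out to the station's -x and rising 15 degrees to its free end, an 11 mm ball whose centre is 20 mm to -x of and 5 mm above this point
- peg_yellow (a point): yellow peg, mid length: point on its axis, 22 mm out from the back panel, 161 mm above the counter (station frame 23, -66, 161 mm); axes as the station's. Round bar 8 mm thick, sticking 42 mm out to the station's -x and rising 15 degrees to its free end, an 11 mm ball whose centre is 20 mm to -x of and 5 mm above this point
- pin_low (a point): foot of the lower upright brass hinge pin, on top of its lug, 60 mm above the counter (station frame -60, 120, 60 mm); axes as the station's. Pin 8 mm thick, straight for 16 mm, then tapering over 6 mm to a 3 mm tip: 22 mm in all. The dark lug below is 18 mm across, 10 mm thick, joined to the hinge wall behind
- pin_high (a point): foot of the upper hinge pin, same pin and lug, exactly above the lower one, 150 mm above the counter. A knuckle meant for the lower pin must come in from the side, beneath this lug
- door: loose splash door: clear pane in an aluminium frame 229 wide (y) x 165 high x 16 mm thick (x), top bar 30 mm high, about 0.4 kg. Origin: centre of its lower edge, z up; knuckles at its +y edge; both faces alike. Starts upright in the stand. Seated: lower edge 35 mm above the counter, swings freely, opens to the station's -x. Shut: its axes are parallel to the station's
- door_top (a point): middle of the door's top edge, 165 mm above its lower edge; axes as the door's. The place to grip it, across the 16 mm thickness
- knuckle_low (a point): centre of the lower end of the lower knuckle, a vertical tube 20 mm high, 20 mm outside and 11 mm inside diameter, 130.5 mm to +y of the door's middle, 25 mm above the door's lower edge; axes as the door's. Meets pin_low when seated
- knuckle_high (a point): the same for the upper knuckle, 115 mm above the door's lower edge. Meets pin_high when seated
- stand: oak stand fixed to the counter, 100 x 150 mm; the door stands in its slot (18 mm wide, along the stand's y, its floor 12 mm and its rails 47 mm above the counter). Origin: centre of its underside
- red_brush: red scrub brush, oblong head 42 (x) x 54 (y) x 28 mm high; stands on its head, red handle upright, 126 mm tall, about 150 g. Origin: centre of underside, z up. Handle 14 (y) x 10 mm (x), topped by a square eye 30 wide (y) x 32 high x 10 mm thick (x) with a through hole 18 wide x 20 mm high along x. Held by the eye's flat sides (y), the hole stays free. May be absent (None)
- red_brush_eye (a point): centre of the eye's hole, 110 mm above the tool's underside; axes as the tool's. When hung it lies about 6 mm below the red peg's axis
- blue_brush: blue scrub brush, round head 48 mm across, 28 mm high; stands on its head, blue handle upright, 126 mm tall, about 150 g. Origin: centre of underside, z up. Handle 14 (y) x 10 mm (x), topped by a square eye 30 wide (y) x 32 high x 10 mm thick (x) with a through hole 18 wide x 20 mm high along x. Held by the eye's flat sides (y), the hole stays free. May be absent (None)
- blue_brush_eye (a point): centre of the eye's hole, 110 mm above the tool's underside; axes as the tool's. When hung it lies about 6 mm below the blue peg's axis
- yellow_plunger: small drain plunger, black rubber cup 52 mm across, 28 mm high; stands on its head, yellow handle upright, 126 mm tall, about 150 g. Origin: centre of underside, z up. Handle 14 (y) x 10 mm (x), topped by a square eye 30 wide (y) x 32 high x 10 mm thick (x) with a through hole 18 wide x 20 mm high along x. Held by the eye's flat sides (y), the hole stays free. May be absent (None)
- yellow_plunger_eye (a point): centre of the eye's hole, 110 mm above the tool's underside; axes as the tool's. When hung it lies about 6 mm below the yellow peg's axis
- soap_dish: bystander: white ceramic dish 110 x 75 x 22 mm; origin centre of underside
- lotion: bystander: terracotta bottle 56 mm across, 150 mm tall; origin centre of underside
- shampoo: bystander: white bottle 56 mm across, 170 mm tall; origin centre of underside
- cream_jar: bystander: low jar 60 mm across, 50 mm tall; origin centre of underside
- tumbler: bystander: blue ceramic tumbler 72 mm across, 90 mm tall; origin centre of underside
- goblet: bystander: brown fluted vase 80 mm across, 120 mm tall; origin centre of underside
- soap_bar: bystander: peach bar of soap 75 x 50 x 24 mm; origin centre of underside
Things that resemble listed ones, but are neither listed nor needed, are in the scene too. There is more than one size of the blue_brush; the one meant has the size given above. Leave any green look-alike of the yellow_plunger alone.

How it is judged:
By the outcome, as a careful person would: the job done as asked, in the order asked, and still so for the second after the job is handed in, with the robot touching nothing.
Of red_brush, blue_brush, yellow_plunger only 2 to 3 are there at a start; the rules pass over those that are not, and their reading is None.
At some moment in a run one of red_brush, blue_brush, yellow_plunger may be knocked a few centimetres aside while the robot is not near it.
Once in a run the grip may slacken for a moment while it holds something.
It also fails if it takes over 208 s, if anything falls off the work surface, if the arm or the gripper's body presses on something with over 40 N, if the wrist force passes 120 N, or if a joint passes its speed limit or range.

ROBOT

A 6-joint arm with a two-finger parallel gripper is mounted at the origin on the work surface. World frame = base frame: x ahead of the robot, y to its left, z up, the work surface at z = 0. Lengths are in mm, angles in rad, forces in N, time in s.
With the tool pointing down it reaches from about 275 to 750 mm from the base axis. Payload 10.2 kg.
Tool frame: the origin (TCP) lies between the finger pads; the fingertips stand 17 mm ahead of it and the grasp point (between the pads) lies 2 mm behind it; z points along the fingers, y is the line along which they close (so a half turn about z gives the same grasp; the last joint's range is limited). The gripper opens to 85 mm and grips with 20 to 120 N. Pads are 22 mm wide; open, the fingers measure 114 mm over their backs; the gripper's body (76 mm by 85 mm) begins 54 mm behind the grasp point. The pads swing forward as they close: fully open they stand 13 mm farther back than shut.
Start: joints at [-1.357, 0.313, 1.498, -0, 1.331, -0.223], TCP at [222.086, -475.72, 248.294] pointing down, gripper open.
Joint ranges: [-2.94, 2.94], [-0.97, 2.17], [0.19, 2.56], [-1.23, 4.37], [0.02, 3.11], [-2.88, 2.88]. Speed limits (rad/s): [2.39, 2.39, 3.01, 3.14, 3.14, 3.14].

INTERFACE

Orientations are given as a unit quaternion [w, x, y, z].
In Python, from rig import * gives the robot as it stands.
- The arm moves only by the tool step_arm, never from a script. Its argument "commands" is text: rows parted by semicolons, each of 7 numbers parted by spaces: the opening, from 0 (shut) to 1 (fully open), then the shift along the tool's x, y, z in cm, then the turn, a rotation vector about the tool's x, y, z in rad. In form: hand x y z rx ry rz; .... A call has 1 to 20 rows; each row is the pose to reach, as a shift and turn from the pose commanded when the call began, along the tool's axes at that moment; what a row does not reach only later rows make up. A row lasts 1/12 s, in which the tool goes at most 41.7 mm and 7.16 degrees, less where a joint would pass 70% of its speed; a pose out of reach is approached as far as the arm can. A call with a gripper value outside its range is refused whole. The fingers move at their own pace and stop on an object; "newtons" is the grip in N (left out, the last holds). Time passes only in rows, so rows that repeat a pose let the fingers close. It gives the time, the measured TCP pose, the force, the opening and the grip force at its end, in the units of the state.
- sense(): the state, without advancing time (a new reading comes with each control period).
- capture(name): name is "scene" or "top" or "wrist"; returns the picture (480x640x3 uint8, red, green, blue); there is no depth.
- camera_model(name): a dict with "mtx" (3x3 intrinsics, pixels), "eye" and "rotation" of the camera in the world. Camera axes: x right, y down, z forward; pixel columns grow to the right and rows downward; lengths in mm; the calibration is good to about 2 mm. The wrist camera is an equidistant fisheye: a pixel r from the principal point sees the ray r / f radians off the axis. A picture is of the moment at which its call begins: read the wrist's pose just before it. camera_model takes no time and is no camera call; for the wrist camera it gives the pose at the moment of the call.
- finish_job(): hands the job in; it is judged then, once.
Trained networks look in the newest picture that a camera, given by its name, has taken for a name from the list of things; names that differ only in an ending like _2 or _b are one class to them, and where a whole thing is asked for, a point or a joint stands for the part that bears it (a point fixed in the world has none). Each returns a list of dicts, best first, with "score" (0 to 1); they miss things now and then, are a little off and sometimes report something else, mostly with a low value. They report only what shows in the picture. A call takes as long as a camera call. They do not tell look-alikes from the thing itself.
- search_frame(camera, label): "rect" ([centre column, centre row, width, height] in pixels, round what is visible of it).
- trace(camera, label): "mask" (480x640 bool, what is visible of it) and "rect" ([centre column, centre row, width, height] in pixels, round what is visible of it).
- spot_point(camera, label): "xy" ([column, row] in pixels: a listed point, or the origin of a listed thing).
The state is a dict: "time_s": time; "joints": joint angles; "dq": joint speeds; "tau": joint torques, N m; "eef_pos": TCP position; "ee_rot": TCP orientation; "force": force on the tool from outside, world axes, zero at the start; "wrist_torque": the same for the moment, N m; "grip_width": opening from 0.0 (shut) to 1.0 (fully open); "grip_force": force on a finger pad.
Only numpy, scipy, OpenCV 4.12 (cv2) and the standard library are available. Lean on these libraries where they do the work, as an engineer would, in place of code of your own. Each camera call takes 0.05 s, during which the arm holds its last target. There are 200 camera calls.

## Working session

There is one attempt and no reset: what is moved stays moved. The work goes in short steps, Python scripts to look and compute and a tool call to move; the robot and the scene stay as the last step left them, time stands still between calls to the robot, and variables do not carry over. Pictures are saved under pics/ and viewed, at most 14 in all, crops included, and the job is handed in when it is done.

Besides the shell and the picture viewer there is one more tool, called after ">>>" as name(argument=value, ...) on one line, values as JSON. step_arm: Moves the arm, as the interface text tells. Its arguments: {"type":"object","properties":{"commands":{"type":"string"},"newtons":{"type":"number"}},"required":["commands"]}

```bash
ls; mkdir -p pics
cat > h.py <<'E'
from rig import *
import numpy as np, cv2
from scipy.spatial.transform import Rotation as R
def snap(cam,name=None):
    m=camera_model(cam); im=capture(cam)
    if name: cv2.imwrite(f'pics/{name}.png',cv2.cvtColor(im,cv2.COLOR_RGB2BGR))
    return m,im
E
python3 - <<'E'
from h import *
s=sense(); print(s['time_s'],s['eef_pos'],s['ee_rot'],s['force'])
for c in ['scene','top','wrist']:
    m,im=snap(c,c+'0'); print(c,{k:np.round(v,3).tolist() if not isinstance(v,str) else v for k,v in m.items()})
E
```

```text
pics
0.0 [ 222.04443087 -475.4762408   247.72708703] [-6.49677977e-04  9.76239408e-01  2.16693786e-01  8.45009719e-06] [0.13701435 0.24249591 0.20249774]
scene {'mtx': [[548.491, 0.0, 309.867], [0.0, 548.491, 234.724], [0.0, 0.0, 1.0]], 'eye': [1418.1, 62.398, 700.254], 'rotation': [-0.318, 0.597, 0.649, -0.349]}
top {'mtx': [[490.087, 0.0, 320.721], [0.0, 490.087, 240.828], [0.0, 0.0, 1.0]], 'eye': [450.214, 6.195, 1157.02], 'rotation': [0.05, -0.7, 0.711, -0.052]}
wrist {'mtx': [[371.648, 0.0, 322.825], [0.0, 371.648, 241.355], [0.0, 0.0, 1.0]], 'eye': [297.33, -440.932, 372.434], 'rotation': [0.137, 0.832, -0.53, -0.088]}
```

View pics/scene0.png

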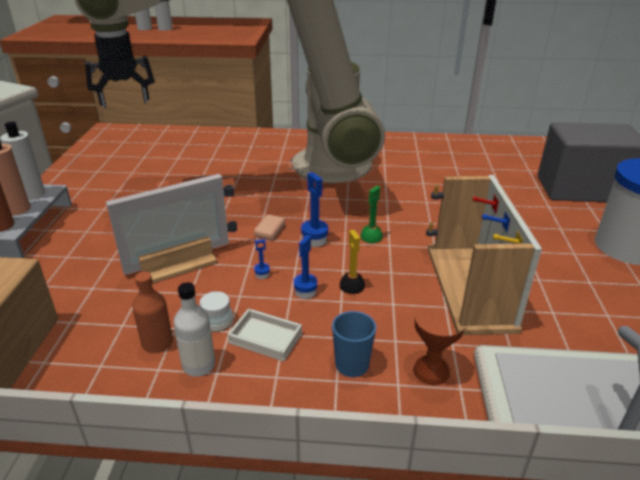

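View pics/top0.png

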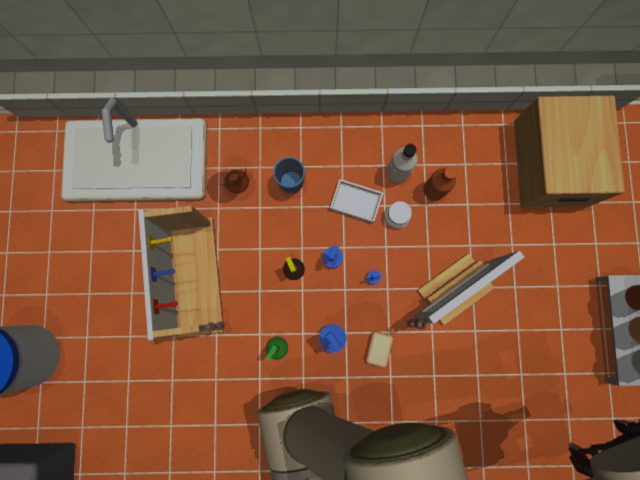

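Run:
```python
from h import *
T=['station','peg_red','peg_blue','peg_yellow','pin_low','pin_high','door','door_top','knuckle_low','knuckle_high','stand','red_brush','red_brush_eye','blue_brush','blue_brush_eye','yellow_plunger','yellow_plunger_eye']
for c in ['scene','top']:
    for l in T:
        r=spot_point(c,l)
        print(c,l,[(np.round(d['xy'],1).tolist(),round(d['score'],2)) for d in r])
print(sense()['time_s'])
```

```text
scene station [([467.4, 284.6], 0.96)]
scene peg_red [([485.0, 202.6], 0.59), ([272.3, 230.7], 0.33)]
scene peg_blue [([495.0, 217.9], 0.9), ([175.0, 253.5], 0.39), ([352.8, 364.7], 0.23)]
scene peg_yellow [([270.4, 231.8], 0.7), ([502.6, 240.0], 0.56)]
scene pin_low [([435.5, 233.9], 0.56), ([173.6, 255.6], 0.43), ([356.1, 286.0], 0.16)]
scene pin_high [([437.0, 193.6], 0.97), ([236.1, 228.7], 0.53)]
scene door [([175.3, 255.7], 0.56)]
scene door_top [([165.7, 189.8], 0.96)]
scene knuckle_low [([232.7, 232.4], 0.85)]
scene knuckle_high [([227.7, 191.1], 0.95), ([503.3, 239.4], 0.71)]
scene stand [([170.7, 259.3], 0.56)]
scene red_brush [([156.2, 343.3], 0.26)]
scene red_brush_eye []
scene blue_brush [([313.0, 242.6], 0.98), ([304.4, 290.4], 0.87), ([264.0, 271.6], 0.78), ([268.1, 231.3], 0.17)]
scene blue_brush_eye [([304.8, 242.9], 0.94), ([258.3, 245.9], 0.68), ([313.2, 181.5], 0.66), ([164.3, 188.9], 0.16)]
scene yellow_plunger [([355.2, 284.3], 0.83), ([372.2, 238.8], 0.56), ([433.8, 192.4], 0.52), ([166.1, 188.6], 0.31), ([267.5, 228.6], 0.24)]
scene yellow_plunger_eye [([375.6
[... 308 characters left out ...]
, 272.3], 0.22)]
top pin_high [([209.1, 326.4], 0.84)]
top door [([452.7, 293.1], 0.63)]
top door_top [([478.8, 288.6], 0.87), ([162.3, 242.8], 0.46)]
top knuckle_low [([411.0, 323.0], 0.94)]
top knuckle_high [([416.8, 325.2], 0.76)]
top stand [([454.9, 286.6], 0.66)]
top red_brush [([417.7, 320.4], 0.62)]
top red_brush_eye []
top blue_brush [([333.7, 259.7], 0.8), ([333.6, 339.2], 0.66), ([372.9, 277.2], 0.64), ([209.8, 327.0], 0.27)]
top blue_brush_eye [([334.4, 343.9], 0.95), ([335.6, 253.0], 0.85), ([376.3, 278.2], 0.56), ([334.1, 258.4], 0.44)]
top yellow_plunger [([289.8, 271.3], 0.74), ([276.5, 346.4], 0.68)]
top yellow_plunger_eye [([290.7, 265.6], 0.78), ([272.9, 351.1], 0.72)]
1.85
```

Both views show no red tool. There are three blue brushes, at top (334,258), (333,339) and (373,277). The yellow plunger is at (293,268) and its green look-alike at (276,347). The station is on the left with its front facing -y, and the door is in its stand near (465,288).

```bash
cat >> h.py <<'E'
def ray(cam,m,uv):
    K=m['mtx'];x=(uv[0]-K[0,2])/K[0,0];y=(uv[1]-K[1,2])/K[1,1]
    if cam=='wrist':
        t=np.hypot(x,y); s=np.sin(t)/t if t>1e-9 else 1.; d=np.array([x*s,y*s,np.cos(t)])
    else: d=np.array([x,y,1.]); d/=np.linalg.norm(d)
    return np.array(m['eye'],float),Rot(m['rotation']).apply(d)
def Rot(q): return R.from_quat(np.roll(q,-1))
def tri(obs):  # [(cam,model,uv)] -> point, per-ray misses mm
    A=np.zeros((3,3));b=np.zeros(3);rs=[ray(*o) for o in obs]
    for e,d in rs:
        P=np.eye(3)-np.outer(d,d);A+=P;b+=P@e
    p=np.linalg.solve(A,b)
    return p,[np.linalg.norm(np.cross(p-e,d)) for e,d in rs]
def atz(cam,m,uv,z):
    e,d=ray(cam,m,uv); return e+d*(z-e[2])/d[2]
def proj(cam,m,p):
    c=Rot(m['rotation']).inv().apply(np.asarray(p,float)-np.asarray(m['eye'])); K=m['mtx']
    if cam=='wrist':
        r=np.hypot(c[0],c[1]); t=np.arctan2(r,c[2]); c=np.array([c[0]/r*t,c[1]/r*t,1])
    else: c=c/c[2]
    return np.array([K[0,0]*c[0]+K[0,2],K[1,1]*c[1]+K[1,2]])
def totool(dw,s=None):  # world shift mm -> tool axes cm
    s=s or sense(); return np.round(Rot(s['ee_rot']).inv().apply(dw)/10,2)
E
python3 - <<'E'
from h import *
ms,mt=camera_model('scene'),camera_model('top')
print(Rot(mt['rotation']).as_matrix().round(2).tolist())
P={'peg_red':((485,202.6),(165.6,302.8)),'peg_blue':((495,217.9),(160.9,271.7)),'peg_yellow':((502.6,240),(161.9,239.5)),
'pin_high':((437,193.6),(209.1,326.4)),'pin_low':((435.5,233.9),(216,324)),'station':((467.4,284.6),(190.8,279.4)),
'khigh':((227.7,191.1),(411,323)),'klow':((232.7,232.4),(416.8,325.2)),'dtop':((165.7,189.8),(478.8,288.6)),'stand':((170.7,259.3),(454.9,286.6)),
'blueA':((313,242.6),(333.6,339.2)),'blueB':((304.4,290.4),(333.7,259.7)),'blueC':((264,271.6),(372.9,277.2)),'eyeA':((313.2,181.5),(334.4,343.9)),'eyeB':((304.8,242.9),(335.6,253)),'eyeC':((258.3,245.9),(376.3,278.2)),
'yel':((355.2,284.3),(289.8,271.3)),'yeye':((353.7,245.8),(290.7,265.6)),'khigh2':((227.7,191.1),(416.8,325.2)),'klow2':((232.7,232.4),(411,323))}
for k,(a,b) in P.items():
    p,e=tri([('scene',ms,a),('top',mt,b)]); print(k,p.round(1),np.round(e,1))
# sizes: blob width of blue heads near base in top
for uv in [(412,297)]: pass
for a in [(422,322),(521,255)]: print('door edge',atz('top',mt,a,177).round(1))
E
```

```text
[[-0.02, -0.99, 0.14], [-1.0, 0.02, -0.0], [0.0, -0.14, -0.99]]
peg_red [473.9 318.7 162.3] [0.8 0.8]
peg_blue [536.2 326.8 166.9] [0.9 0.9]
peg_yellow [602.6 328.  162.8] [1. 1.]
pin_high [425.3 233.1 151.2] [1.2 1.2]
pin_low [428.  240.6  55. ] [2.2 2.2]
station [530.9 305.6   4.9] [3.9 3.9]
khigh [ 426.7 -188.6  138.1] [9.5 9.5]
klow [ 416.6 -205.3   29. ] [6.4 6.4]
dtop [ 491.2 -308.7  173.4] [2.3 2.3]
stand [ 504.9 -311.9   11.2] [3.8 3.8]
blueA [387.1 -22.5  -9.6] [0.8 0.8]
blueB [572.5 -25.4   1.4] [1.5 1.5]
blueC [ 528.8 -114.7    9.8] [2.9 2.9]
eyeA [386.3 -21.1 147.7] [0.2 0.2]
eyeB [574.4 -24.9 117.8] [3. 3.]
eyeC [ 522.9 -119.9   69.6] [1.3 1.3]
yel [546.7  77.    2.9] [0.2 0.2]
yeye [550.9  69.5 100. ] [0.4 0.4]
khigh2 [ 421.1 -195.5  135.4] [4.2 4.2]
klow2 [ 422.5 -197.7   32.4] [0.5 0.5]
door edge [ 427.8 -193.7  177. ]
door edge [ 557.5 -399.   177. ]
```

Blue B, with its eye at about 110 mm, is the right size, and the red brush is absent. I'm moving the wrist camera over blue and yellow.

>>> step_arm(commands="1 12 -5.8 0 0 0 -0.3; 1 24 -11.7 0 0 0 -0.6; 1 36 -17.5 0 0 0 -0.9; 1 48.2 -23.4 0.8 0 0 -1.2; 1 48.2 -23.4 0.8 0 0 -1.2; 1 48.2 -23.4 0.8 0 0 -1.2; 1 48.2 -23.4 0.8 0 0 -1.2; 1 48.2 -23.4 0.8 0 0 -1.2; 1 48.2 -23.4 0.8 0 0 -1.2; 1 48.2 -23.4 0.8 0 0 -1.2; 1 48.2 -23.4 0.8 0 0 -1.2; 1 48.2 -23.4 0.8 0 0 -1.2; 1 48.2 -23.4 0.8 0 0 -1.2; 1 48.2 -23.4 0.8 0 0 -1.2; 1 48.2 -23.4 0.8 0 0 -1.2; 1 48.2 -23.4 0.8 0 0 -1.2; 1 48.2 -23.4 0.8 0 0 -1.2; 1 48.2 -23.4 0.8 0 0 -1.2; 1 48.2 -23.4 0.8 0 0 -1.2")

```text
time_s: 3.43
eef_pos: [559.5, -60.6, 240.6]
ee_rot: [0.0, 0.684, 0.73, 0.0]
force: [0.3, -0.4, -0.2]
grip_width: 0.997
grip_force: 0.0
```

```bash
cat >> h.py <<'E'
def yaw(s): 
    x=Rot(s['ee_rot']).as_matrix()[:,0]; return np.degrees(np.arctan2(x[1],x[0]))
E
python3 - <<'E'
from h import *
s=sense(); print(s['time_s'],s['eef_pos'].round(1),yaw(s),Rot(s['ee_rot']).as_matrix().round(3).tolist(),s['joints'].round(2))
m,im=snap('wrist','w1')
print('cam axis',Rot(m['rotation']).as_matrix().round(2).tolist(),m['eye'])
for l,z in [('blue_brush_eye',110),('blue_brush',0),('yellow_plunger_eye',110),('yellow_plunger',0)]:
    for d in spot_point('wrist',l): print(l,d['xy'].round(1) if hasattr(d['xy'],'round') else d['xy'],round(d['score'],2),atz('wrist',m,d['xy'],z).round(1))
E
```

```text
3.4333 [559.5 -60.6 240.6] 93.69806392120574 [[-0.064, 0.998, 0.0], [0.998, 0.064, -0.0], [-0.0, 0.0, -1.0]] [-0.32  0.4   1.39 -0.    1.35 -0.38]
cam axis [[1.0, 0.06, 0.02], [0.06, -0.94, -0.32], [0.0, 0.32, -0.95]] [554.39122259  21.68058487 365.13347563]
blue_brush_eye [83.4, 178.0] 0.8 [365.2 -23.7 110. ]
blue_brush_eye [282.7, 283.3] 0.66 [ 531.8 -100.3  110. ]
blue_brush_eye [344.8, 184.8] 0.57 [572.6 -22.3 110. ]
blue_brush_eye [322.7, 70.3] 0.36 [552.1  55.8 110. ]
blue_brush [161.9, 153.2] 0.93 [389.2 -16.2   0. ]
blue_brush [291.4, 252.7] 0.8 [ 530.3 -116.7    0. ]
blue_brush [342.7, 165.5] 0.78 [576.9 -22.    0. ]
yellow_plunger_eye [321.4, 50.6] 0.76 [550.3  69.6 110. ]
yellow_plunger_eye [89.9, 12.2] 0.67 [368.1 110.4 110. ]
yellow_plunger [149.0, 39.6] 0.97 [369.5 105.5   0. ]
yellow_plunger [324.0, 69.7] 0.68 [552.3  71.2   0. ]
```

View pics/w1.png

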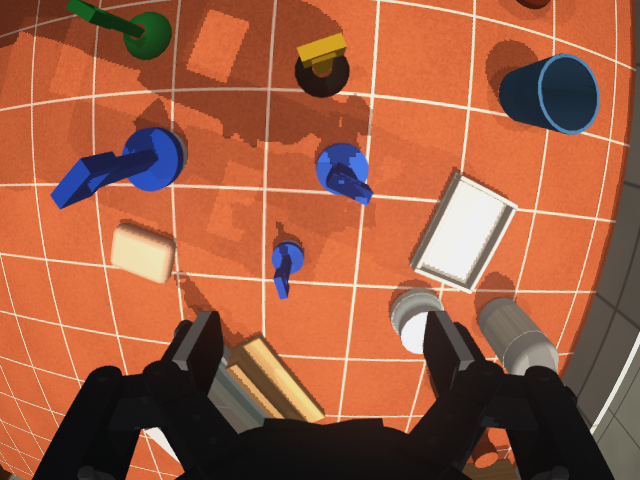

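The picture shows blue B's eye at about (345,185) and yellow's at about (321,50). Next I'll zoom in to get their headings.

Run:
```python
from h import *
im=cv2.imread('pics/w1.png')
a=cv2.resize(im[25:105,280:370],None,fx=4.4,fy=4.4,interpolation=cv2.INTER_CUBIC)
b=cv2.resize(im[135:215,300:390],None,fx=4.4,fy=4.4,interpolation=cv2.INTER_CUBIC)
cv2.imwrite('pics/c1.png',np.hstack([a,cv2.convertScaleAbs(b,alpha=1.3,beta=10)]))
```

```text
(no output)
```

View pics/c1.png

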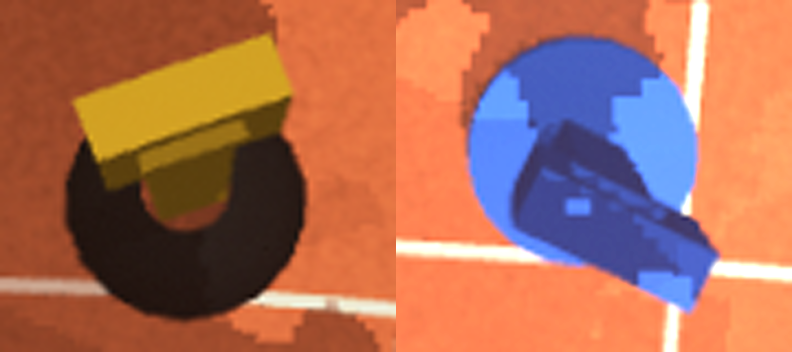

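Run:
```python
from h import *
m=camera_model('wrist')
Y=[(74,100),(270,35),(290,95),(98,162)]; B=[(530,168),(718,255),(695,312),(515,222)]
Y=[(x/4.4+280,y/4.4+25) for x,y in Y]; B=[((x-396)/4.4+300,y/4.4+135) for x,y in B]
for n,c in (('Y',Y),('B',B)):
    p=np.array([atz('wrist',m,u,126) for u in c])[:,:2]
    d=(p[1]-p[0]+p[2]-p[3])/2; print(n,p.mean(0).round(1),'len',np.linalg.norm(d).round(1),'wid',np.linalg.norm(p[1]-p[2]).round(1),np.linalg.norm(p[0]-p[3]).round(1),'ydir deg',np.degrees(np.arctan2(d[1],d[0])).round(1))
```

```text
Y [550.7  69.6] len 29.4 wid 9.6 10.0 ydir deg 23.7
B [575.2 -21.6] len 30.7 wid 9.4 8.4 ydir deg -21.8
```

>>> step_arm(commands="1 4 0 0 0 0 -0.12; 1 8 0 0 0 0 -0.24; 1 12 0 0 0 0 -0.35; 1 13 0 0 0 0 -0.35; 1 13 0 2 0 0 -0.35; 1 13 0 4.5 0 0 -0.35; 1 13 0 7 0 0 -0.35; 1 13 0 9.5 0 0 -0.35; 1 13 0 11.5 0 0 -0.35; 1 13 0 12.6 0 0 -0.35; 1 13 0 12.6 0 0 -0.35; 1 13 0 12.6 0 0 -0.35", newtons=60)

```text
time_s: 4.68
eef_pos: [551.6, 69.7, 114.8]
ee_rot: [0.0, 0.546, 0.838, 0.0]
force: [0.2, 0.9, -0.2]
grip_width: 1.003
grip_force: 0.0
```

>>> step_arm(commands="0 0 0 0 0 0 0; 0 0 0 0 0 0 0; 0 0 0 0 0 0 0; 0 0 0 0 0 0 0; 0 0 0 0 0 0 0; 0 0 0 0 0 0 0; 0 0 0 0 0 0 0; 0 0 0 0 0 0 0")

```text
time_s: 5.35
eef_pos: [551.4, 69.8, 114.9]
ee_rot: [0.0, 0.546, 0.838, 0.0]
force: [-2.1, -0.9, 6.5]
grip_width: 0.337
grip_force: 59.6
```

>>> step_arm(commands="0 0 0 -1 0 0 0; 0 0 0 -3 0 0 0; 0 0 0 -5.5 0 0 0; 0 0.5 0.5 -8 0 0 0; 0 2 2 -8.5 0 0 0.06; 0 4 4 -8.5 0 0 0.14; 0 6 6.1 -8.5 0 0 0.22; 0 8 8.2 -8.5 0 0 0.3; 0 9.2 9.4 -8.5 0 0 0.35; 0 9.8 10 -8.5 0 0 0.35; 0 9.8 10 -8.5 0 0 0.35; 0 9.8 10 -8.5 0 0 0.35")

```text
time_s: 6.35
eef_pos: [602.9, 199.5, 199.3]
ee_rot: [-0.0, 0.683, 0.731, -0.0]
force: [0.4, -0.9, -1.4]
grip_width: 0.339
grip_force: 59.6
```

Run:
```python
from h import *
s=sense(); print(s['time_s'],s['eef_pos'].round(1),yaw(s),s['grip_width'],s['grip_force'])
m,im=snap('wrist','w2')
ms,mt=camera_model('scene'),camera_model('top')
old={'peg_red':((485,202.6),(165.6,302.8)),'peg_blue':((495,217.9),(160.9,271.7)),'peg_yellow':((502.6,240),(161.9,239.5)),'pin_high':((437,193.6),(209.1,326.4)),'pin_low':((435.5,233.9),(216,324))}
for l in list(old)+['yellow_plunger_eye']:
    for d in spot_point('wrist',l)[:2]:
        print(l,np.round(d['xy'],1),round(d['score'],2),atz('wrist',m,d['xy'],161).round(1), *( [tri([('scene',ms,old[l][0]),('top',mt,old[l][1]),('wrist',m,d['xy'])])[0].round(1)] if l in old else []))
```

```text
6.35 [602.9 199.5 199.3] 93.8808334476007 0.3394750166163296 59.58772838115692
peg_red [71.  50.8] 0.78 [468.1 318.9 161. ] [473.  318.4 163.6]
peg_red [323.4 328.3] 0.46 [604.8 179.7 161. ] [545.9 277.  240.8]
peg_blue [187.4  21.3] 0.94 [533.8 326.3 161. ] [536.1 326.1 166.9]
peg_blue [492.  214.5] 0.67 [682.3 246.  161. ] [589.5 292.8 235.7]
peg_yellow [335.3   4.2] 0.58 [599.3 334.4 161. ] [601.  330.1 162.5]
peg_yellow [492.5 216. ] 0.28 [682.8 245.3 161. ] [630.4 295.4 210. ]
pin_high [ 34.9 210. ] 0.6 [437.3 234.2 161. ] [426.2 232.4 151.2]
pin_low [106.  181.9] 0.69 [491.4 250.5 161. ] [428.6 237.   59.8]
yellow_plunger_eye [320.5 328.9] 0.58 [603.3 179.2 161. ]
yellow_plunger_eye [ 45.1 332.5] 0.56 [422.7 150.7 161. ]
```

View pics/w2.png

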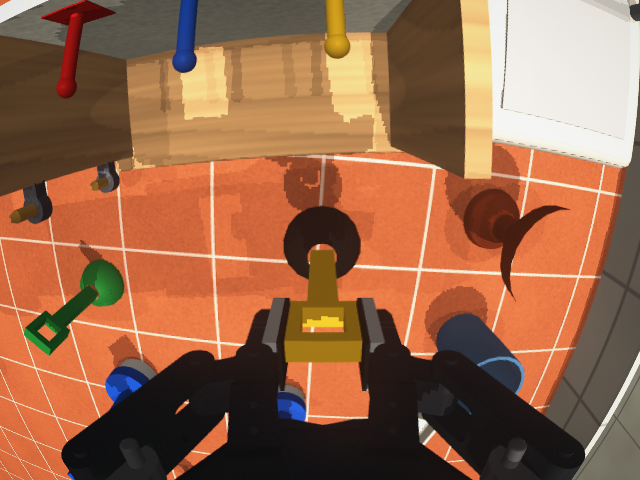

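The held plunger shows clearly. The peg balls are at red (66,88), blue (184,60) and yellow (337,45), and the pin tips are near (17,214) and (98,184).

Run:
```python
from h import *
m=camera_model('wrist'); s=sense()
b=np.array([atz('wrist',m,u,166) for u in [(66,88),(184,60),(337,45)]]); print(b.round(1))
print(np.linalg.norm(np.diff(b,axis=0),axis=1))
d=b[0]-b[2]; yy=np.degrees(np.arctan2(d[1],d[0])); th=yy-90; print('station yaw',th)
print('pins',atz('wrist',m,(15,214),172).round(1),atz('wrist',m,(97,184),82).round(1))
mid=b.mean(0); x=np.array([np.cos(np.radians(th)),np.sin(np.radians(th)),0]); o=mid-3*x; y=np.array([-x[1],x[0],0])
print('station o',o.round(1),'pin',(o-60*x+120*y).round(1),'pegmids',[(o+23*x+k*y).round(1).tolist() for k in(66,0,-66)])
z0=s['eef_pos'][2]-114.9
print('cup',atz('wrist',m,(322,243),z0+14).round(1),'eye(top z)',atz('wrist',m,(325,322),z0+126).round(1))
```

```text
[[470.3 299.3 166. ]
 [535.9 307.1 166. ]
 [601.7 314.4 166. ]]
[66.12831994 66.11545754]
station yaw -263.4678652641627
pins [430.8 235.  172. ] [431.5 233.9  82. ]
station o [536.3 303.9 166. ] pin [423.9 230.7 166. ] pegmids [[468.1, 319.3, 166.0], [533.7, 326.8, 166.0], [599.3, 334.3, 166.0]]
cup [602.5 204.3  98.6] eye(top z) [603.2 213.3 210.6]
```

>>> step_arm(commands="0 1.5 0.1 0.5 0 0 -0.01; 0 4 0.4 1.5 0 0 -0.02; 0 6 0.5 2.3 0 0 -0.025; 0 7.5 0.7 2.83 0 0 -0.025; 0 8.5 0.8 2.83 0 0 -0.025; 0 8.8 0.8 2.83 0 0 -0.025; 0 8.8 0.8 2.83 0 0 -0.025; 0 8.8 0.8 2.83 0 0 -0.025")

```text
time_s: 7.37
eef_pos: [605.6, 287.8, 171.5]
ee_rot: [0.0, 0.674, 0.738, 0.0]
force: [-0.0, -0.0, -0.3]
grip_width: 0.338
grip_force: 59.6
```

Run:
```python
from h import *
s=sense(); print(s['time_s'],s['eef_pos'].round(1),yaw(s),s['grip_width'],s['force'].round(1))
m,im=snap('wrist','w3')
b=cv2.cvtColor(im,cv2.COLOR_RGB2BGR)
cv2.imwrite('pics/c3.png',cv2.resize(b[120:400,200:460],None,fx=2.1,fy=2.1,interpolation=cv2.INTER_CUBIC))
print(proj('wrist',m,[601.7,314.4,166]),proj('wrist',m,s['eef_pos']-[0,0,5]))
```

```text
7.3667 [605.6 287.8 171.5] 95.19110002316323 0.3378898301681336 [-0.  -0.  -0.3]
[318.2870363  269.88078303] [322.25018523 330.38255743]
```

View pics/c3.png

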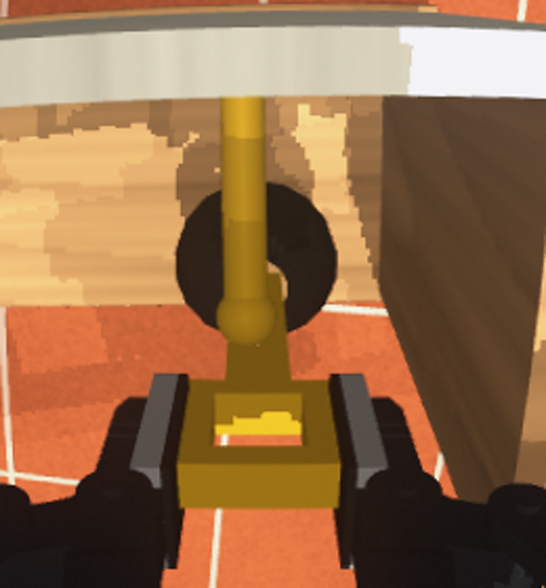

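The peg runs parallel to the tool and its ball is at crop (245,316). The hole is at column 258, so I need to shift about 2.3 mm to -tool y.

>>> step_arm(commands="0 0 -0.23 0 0 0 0; 0 0.5 -0.23 0 0 0 0; 0 1.1 -0.23 0.05 0 0 0; 0 1.7 -0.23 0.05 0 0 0; 0 2.3 -0.23 0.1 0 0 0; 0 2.9 -0.23 0.2 0 0 0; 0 3.5 -0.23 0.35 0 0 0; 0 4 -0.23 0.45 0 0 0; 0 4.2 -0.23 0.5 0 0 0; 0 4.2 -0.23 0.5 0 0 0; 0 4.2 -0.23 0.8 0 0 0; 0 4.2 -0.23 1 0 0 0; 0 4.2 -0.23 1 0 0 0; 0 4.2 -0.23 1 0 0 0")

```text
time_s: 8.58
eef_pos: [599.6, 329.8, 162.0]
ee_rot: [0.0, 0.674, 0.738, 0.001]
force: [-1.5, -0.5, 4.4]
grip_width: 0.34
grip_force: 60.5
```

Run:
```python
from h import *
s=sense(); print(s['eef_pos'].round(1),s['grip_width'],s['force'].round(1))
m,im=snap('wrist','w4')
b=cv2.cvtColor(im,cv2.COLOR_RGB2BGR)
cv2.imwrite('pics/c4.png',cv2.resize(b[160:400,200:460],None,fx=2,fy=2,interpolation=cv2.INTER_CUBIC))
```

```text
[599.6 329.8 162. ] 0.34035420865310106 [-1.5 -0.5  4.4]
```

View pics/c4.png

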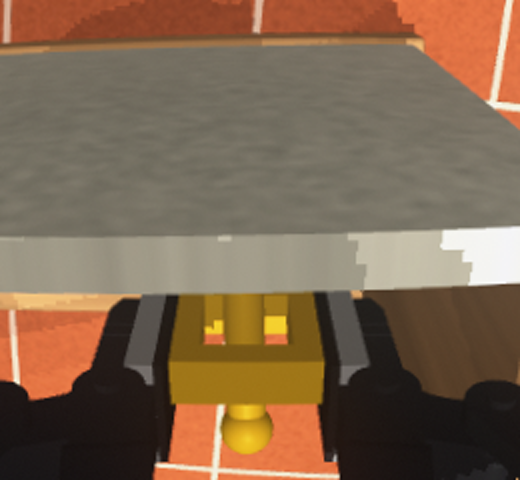

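>>> step_arm(commands="0.6 0 0 0 0 0 0; 0.6 0 0 0 0 0 0; 0.6 0 0 0 0 0 0; 0.6 0 0 0 0 0 0; 0.6 0 0 -0.5 0 0 0; 0.6 0 0 -2 0 0 0; 0.6 0 0 -4.5 0 0 0; 0.6 0 0 -7 0 0 0; 0.6 0 0 -8 0 0 0; 0.6 -3 -0.6 -8 0 0 0.05; 1 -7 -1.4 -8 0 0 0.1; 1 -11 -2.2 -8 0 0 0.15; 1 -15 -3 -8 0 0 0.2; 1 -19 -4 -8 0 0 0.3; 1 -23 -4.8 -8 0 0 0.4; 1 -27 -5.6 -8 0 0 0.47; 1 -31 -6.4 -8 0 0 0.47; 1 -35 -7.3 -8 0 0 0.47; 1 -39 -8.2 -8 0 0 0.47; 1 -40.9 -8.7 -8 0 0 0.47")

```text
time_s: 10.3
eef_pos: [548.9, -89.2, 240.6]
ee_rot: [0.0, 0.828, 0.56, -0.0]
force: [0.3, -0.4, -0.2]
grip_width: 0.999
grip_force: 0.0
```

>>> step_arm(commands="1 0 0 0 0 0 0; 1 0 0 0 0 0 0; 1 0 0 0 0 0 0")

```text
time_s: 10.55
eef_pos: [549.8, -84.4, 240.8]
ee_rot: [-0.0, 0.827, 0.561, 0.0]
force: [0.2, 0.7, 0.1]
grip_width: 0.994
grip_force: 0.0
```

Run:
```python
from h import *
s=sense(); print(s['time_s'],s['eef_pos'].round(1),yaw(s))
m,im=snap('wrist','w5')
print(proj('wrist',m,[575.2,-21.6,126]))
for d in spot_point('wrist','blue_brush_eye'): print(np.round(d['xy'],1),round(d['score'],2),atz('wrist',m,d['xy'],110).round(1))
for d in trace('wrist','blue_brush'): print(np.round(d['rect'],1),round(d['score'],2))
b=cv2.cvtColor(im,cv2.COLOR_RGB2BGR); c=proj('wrist',m,[575.2,-21.6,100]).astype(int); print(c)
sub=cv2.resize(b[max(c[1]-60,0):c[1]+60,max(c[0]-60,0):c[0]+60],None,fx=4,fy=4,interpolation=cv2.INTER_CUBIC)
mt,t=snap('scene','s5'); t=cv2.cvtColor(t,cv2.COLOR_RGB2BGR)
t=cv2.resize(t[150:330,230:550][:,:],None,fx=1.5,fy=1.5)
cv2.imwrite('pics/c5.png',cv2.vconcat([cv2.copyMakeBorder(sub[:, :480],0,0,0,480-min(480,sub.shape[1]),cv2.BORDER_CONSTANT),t[:, :480]])[:600] if 0 else sub)
cv2.imwrite('pics/c5s.png',t)
```

```text
10.55 [549.8 -84.4 240.8] 68.31699694376944
[323.07189323 142.8367622 ]
[314.4 267.2] 0.94 [ 535.2 -104.8  110. ]
[ 89. 246.] 0.7 [363.6 -19.3 110. ]
[126.2 228.4 119.6 101.2] 0.92
[314.9 254.5  34.8  53.6] 0.79
[323 140]
```

View pics/c5.png

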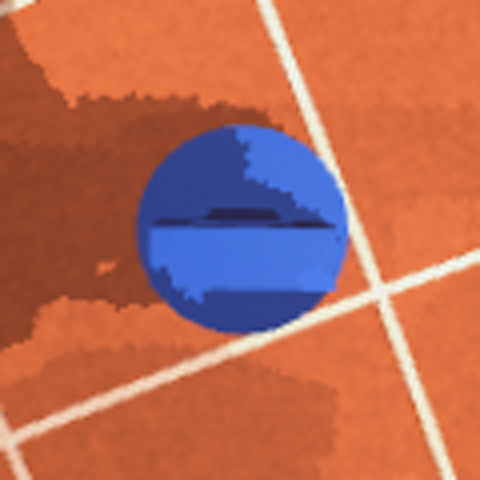

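View pics/c5s.png

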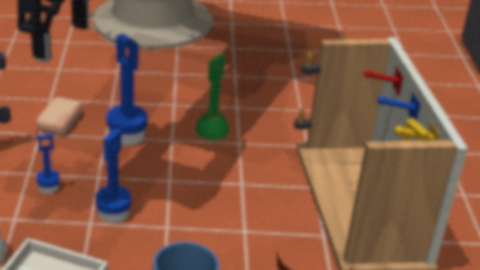

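Blue hasn't moved, and its eye lies square to the tool, centred near (324,145). Yellow hangs in the station. Next I grasp blue.

>>> step_arm(commands="1 3 0 0 0 0 0; 1 6 0.1 0 0 0 0; 1 6.75 0.1 0 0 0 0; 1 6.75 0.1 2 0 0 0; 1 6.75 0.1 4.5 0 0 0; 1 6.75 0.1 7 0 0 0; 1 6.75 0.1 9.5 0 0 0; 1 6.75 0.1 11.5 0 0 0; 1 6.75 0.1 12.6 0 0 0; 1 6.75 0.1 12.6 0 0 0; 1 6.75 0.1 12.6 0 0 0; 0 6.75 0.1 12.6 0 0 0; 0 6.75 0.1 12.6 0 0 0; 0 6.75 0.1 12.6 0 0 0; 0 6.75 0.1 12.6 0 0 0; 0 6.75 0.1 12.6 0 0 0; 0 6.75 0.1 12.6 0 0 0; 0 6.75 0.1 12.6 0 0 0; 0 6.75 0.1 12.6 0 0 0", newtons=60)

```text
time_s: 12.33
eef_pos: [575.7, -22.9, 115.7]
ee_rot: [0.0, 0.828, 0.561, 0.0]
force: [-3.1, 1.1, 4.9]
grip_width: 0.339
grip_force: 59.6
```

>>> step_arm(commands="0 0 0 -1 0 0 0; 0 0 0 -3 0 0 0; 0 0 0 -6 0 0 0; 0 0.5 -0.2 -8.5 0 0 0; 0 2.5 -1.3 -8.5 0 0 -0.05; 0 5 -2.7 -8.5 0 0 -0.12; 0 8 -4.4 -8.5 0 0 -0.2; 0 11 -6 -8.5 0 0 -0.28; 0 14 -7.7 -8.5 0 0 -0.36; 0 17 -9.3 -8.5 0 0 -0.44; 0 20 -11 -8.5 0 0 -0.47; 0 22.5 -12.3 -8.2 0 0 -0.47; 0 24.5 -13.4 -7.5 0 0 -0.47; 0 26 -14.3 -6.6 0 0 -0.47; 0 26.7 -14.6 -5.7 0 0 -0.47; 0 26.7 -14.6 -5.6 0 0 -0.47; 0 26.7 -14.6 -5.6 0 0 -0.47; 0 26.7 -14.6 -5.6 0 0 -0.47")

```text
time_s: 13.83
eef_pos: [539.3, 278.1, 171.4]
ee_rot: [0.0, 0.675, 0.738, 0.0]
force: [0.1, 0.1, -2.4]
grip_width: 0.34
grip_force: 59.7
```

Run:
```python
from h import *
s=sense(); print(s['time_s'],s['eef_pos'].round(1),yaw(s),s['grip_width'],s['grip_force'],s['force'].round(1))
m,im=snap('wrist','w6')
# blue peg columns per row; find ball & hole
hsv=cv2.cvtColor(im,cv2.COLOR_RGB2HSV)
b=cv2.inRange(hsv,(110,120,40),(128,255,255))
print('proj ball',proj('wrist',m,[535.5,307,166]),'eye',proj('wrist',m,s['eef_pos']-[0,0,5.7]))
bb=cv2.cvtColor(im,cv2.COLOR_RGB2BGR)
cv2.imwrite('pics/c6.png',cv2.resize(bb[120:400,200:460],None,fx=2.1,fy=2.1,interpolation=cv2.INTER_CUBIC))
```

```text
13.8333 [539.3 278.1 171.4] 95.15259159777011 0.3398478257268858 59.66277837753296 [ 0.1  0.1 -2.4]
proj ball [319.13384569 264.41585903] eye [322.24636061 329.49348911]
```

View pics/c6.png

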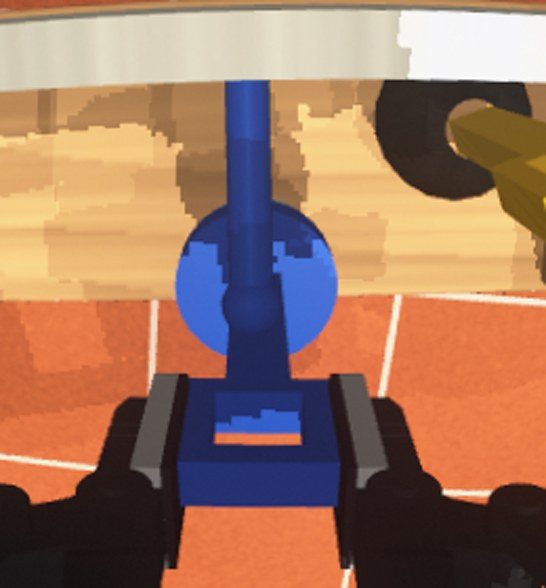

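>>> step_arm(commands="0 0 -0.16 0 0 0 0; 0 0.7 -0.16 0 0 0 0; 0 1.4 -0.16 0.05 0 0 0; 0 2 -0.16 0.05 0 0 0; 0 2.6 -0.16 0.1 0 0 0; 0 3.2 -0.16 0.2 0 0 0; 0 3.8 -0.16 0.35 0 0 0; 0 4.3 -0.16 0.45 0 0 0; 0 4.5 -0.16 0.5 0 0 0; 0 4.5 -0.16 0.5 0 0 0; 0 4.5 -0.16 0.7 0 0 0; 0 4.5 -0.16 0.9 0 0 0; 0 4.5 -0.16 0.9 0 0 0; 0 4.5 -0.16 0.9 0 0 0")

```text
time_s: 15.05
eef_pos: [533.3, 323.6, 162.5]
ee_rot: [0.0, 0.674, 0.738, 0.0]
force: [-1.7, -0.3, 3.1]
grip_width: 0.336
grip_force: 60.3
```

Run:
```python
from h import *
s=sense(); print(s['eef_pos'].round(1),yaw(s),s['grip_width'],s['force'].round(1))
m,im=snap('wrist','w7')
bb=cv2.cvtColor(im,cv2.COLOR_RGB2BGR)
cv2.imwrite('pics/c7.png',cv2.resize(bb[160:400,200:520],None,fx=1.6,fy=1.6,interpolation=cv2.INTER_CUBIC))
hsv=cv2.cvtColor(im,cv2.COLOR_RGB2HSV)
b=cv2.inRange(hsv,(110,120,40),(128,255,255))[160:460,200:460]
# blue run structure by row
for r in range(140,240,8):
    x=np.where(np.diff(np.r_[0,b[r]//255,0].astype(int))!=0)[0]+200; print(r+160,x[:12])
```

```text
[533.3 323.6 162.5] 95.19432347146913 0.33649208892570326 [-1.7 -0.3  3.1]
300 []
308 []
316 [288 358]
324 [287 359]
332 [286 360]
340 [284 362]
348 [285 362]
356 [285 361]
364 [315 334]
372 [313 337]
380 [313 336]
388 []
396 []
```

>>> step_arm(commands="0.6 0 0 0 0 0 0; 0.6 0 0 0 0 0 0; 0.6 0 0 0 0 0 0; 0.6 0 0 0 0 0 0; 0.6 0 0 -0.5 0 0 0; 0.6 0 0 -2 0 0 0; 0.6 0 0 -4.5 0 0 0; 0.6 0 0 -7 0 0 0; 0.6 0 0 -8 0 0 0; 0.6 -3 -1 -8 0 0 -0.06; 1 -7 -2.4 -8 0 0 -0.14; 1 -11 -3.8 -8 0 0 -0.24; 1 -15 -5.2 -7 0 0 -0.34; 1 -18.4 -6.5 -5 0 0 -0.44; 1 -18.4 -6.5 -3 0 0 -0.47; 1 -18.4 -6.5 -3 0 0 -0.47; 1 -18.4 -6.5 -3 0 0 -0.47; 1 -18.4 -6.5 -3 0 0 -0.47")

```text
time_s: 16.6
eef_pos: [485.7, 135.5, 193.0]
ee_rot: [0.001, 0.484, 0.875, 0.0]
force: [-0.4, 0.9, -0.2]
grip_width: 0.998
grip_force: 0.0
```

Run:
```python
from h import *
s=sense(); print(s['time_s'],s['eef_pos'].round(1),yaw(s),s['force'].round(1))
m,im=snap('wrist','w8')
ms,isc=snap('scene','s8')
b=cv2.cvtColor(im,cv2.COLOR_RGB2BGR); t=cv2.cvtColor(isc,cv2.COLOR_RGB2BGR)
for z in (150,172): print('pin_high',z,proj('wrist',m,[424,232,z]).round(1))
for z in (60,82): print('pin_low',z,proj('wrist',m,[424,232,z]).round(1))
for l in ('pin_high','pin_low'):
    print(l,[(np.round(d['xy'],1),round(d['score'],2)) for d in spot_point('wrist',l)])
c=proj('wrist',m,[424,232,120]).astype(int); print(c)
r0,c0=max(c[1]-60,0),max(c[0]-60,0); print('crop0',c0,r0)
A=cv2.resize(b[r0:r0+120,c0:c0+120],(480,480),interpolation=cv2.INTER_CUBIC)
B=cv2.resize(t[165:345,420:540],(320,480),interpolation=cv2.INTER_CUBIC)
cv2.imwrite('pics/c8.png',np.hstack([A,B]))
```

```text
16.6 [485.7 135.5 193. ] 122.12819337939075 [-0.4  0.9 -0.2]
pin_high 150 [320.5  49.2]
pin_high 172 [320.3  38.9]
pin_low 60 [321.2  73.5]
pin_low 82 [321.   69.2]
pin_high [(array([317.7,  52.6]), 0.78)]
pin_low [(array([321.8,  73.2]), 0.66), (array([602. ,  39.3]), 0.59), (array([116.3, 348.3]), 0.16)]
[320  59]
crop0 260 0
```

View pics/c8.png

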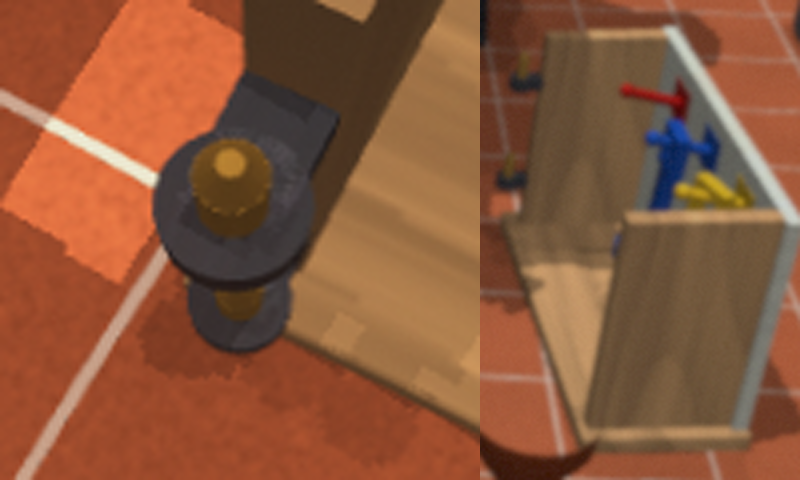

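The scene crop shows blue and yellow both hung. The upper pin tip is at wrist pixel (317.5,40.5), which puts the hinge axis at about (423.5, 230.9). On to the door.

>>> step_arm(commands="1 0 0 -3 0 0 0; 1 -3 -1.6 -7 0 0 0; 1 -6.5 -3.5 -7.7 0 0 0; 1 -10 -5.4 -7.7 0 0 0; 1 -13.5 -7.3 -7.7 0 0 0; 1 -17 -9.2 -7.7 0 0 0; 1 -20.5 -11 -7.7 0 0 0; 1 -24 -13 -7.7 0 0 0; 1 -27.5 -14.8 -7.7 0 0 0; 1 -31 -16.7 -7.7 0 0 0; 1 -34.5 -18.6 -7.7 0 0 0; 1 -38 -20.5 -7.7 0 0 0; 1 -41.5 -22.4 -7.7 0 0 0; 1 -44.6 -24 -7.7 0 0 0; 1 -44.6 -24 -7.7 0 0 0; 1 -44.6 -24 -7.7 0 0 0; 1 -44.6 -24 -7.7 0 0 0")

```text
time_s: 18.22
eef_pos: [519.5, -369.9, 269.1]
ee_rot: [-0.0, 0.483, 0.875, 0.0]
force: [0.2, -0.5, 0.2]
grip_width: 0.998
grip_force: 0.0
```

Run:
```python
from h import *
s=sense(); print(s['time_s'],s['eef_pos'].round(1),yaw(s))
m,im=snap('wrist','w9')
for l,z in (('door_top',177),('knuckle_high',127),('knuckle_low',37),('stand',0)):
    print(l,[(np.round(d['xy'],1).tolist(),round(d['score'],2),atz('wrist',m,d['xy'],z).round(1)[:2].tolist()) for d in spot_point('wrist',l)])
cv2.imwrite('pics/w9.png',cv2.cvtColor(im,cv2.COLOR_RGB2BGR))
```

```text
18.2167 [ 519.5 -369.9  269.1] 122.17299479861327
door_top [([344.1, 145.6], 0.63, [494.1, -306.3])]
knuckle_high []
knuckle_low [([330.7, 4.0], 0.79, [420.7, -198.9])]
stand [([337.0, 141.5], 0.56, [500.5, -311.6])]
```

View pics/w9.png

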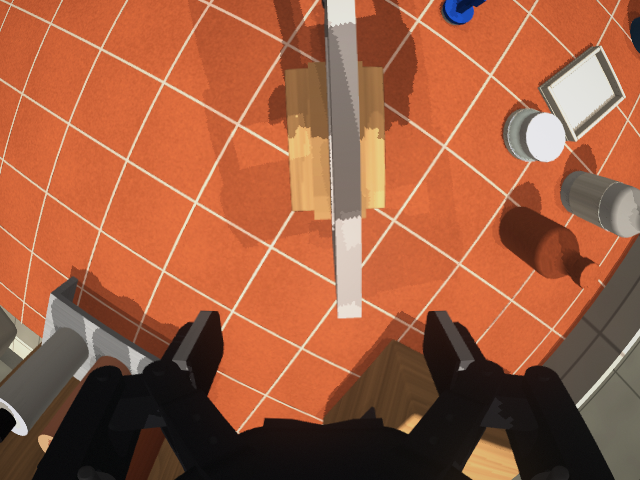

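The door's free-end top edge is at (338–361, 318). It runs up to about (328–355, 20) and is almost square to the tool.

Run:
```python
from h import *
m=camera_model('wrist'); im=cv2.cvtColor(cv2.imread('pics/w9.png'),cv2.COLOR_BGR2HSV)
s=sense()
mask=(im[...,1]<60)&(im[...,2]>60)
C=[]
for r in range(20,316,15):
    x=np.where(mask[r,318:368])[0]+318
    if len(x)>10: C.append((r,x.min(),x.max())); 
print(C)
L=np.array([atz('wrist',m,(a,r),177)[:2] for r,a,b in C]);Rr=np.array([atz('wrist',m,(b,r),177)[:2] for r,a,b in C])
for n,p in (('L',L),('R',Rr),('M',(L+Rr)/2)):
    f=cv2.fitLine(p.astype(np.float32),cv2.DIST_HUBER,0,.01,.01).ravel(); print(n,np.degrees(np.arctan2(f[1],f[0])).round(2),f[2:])
d=f[:2]*np.sign(f[1]); e=atz('wrist',m,(349.5,318),177)[:2]
print('width',np.linalg.norm(L-Rr,axis=1).round(1)); mid=e+114.5*d; print('free end',e,'mid',mid.round(1),'yaw_x should be',np.degrees(np.arctan2(d[1],d[0])))
for off in (0,15):
    g=mid+off*d; print(off,g.round(1),totool(np.r_[g-s['eef_pos'][:2],0],s))
for cam,uv in (('top',(236,181)),('top',(289,175))): print(atz(cam,camera_model(cam),uv,60).round(0))
```

```text
[(20, np.int64(325), np.int64(355)), (35, np.int64(326), np.int64(355)), (50, np.int64(326), np.int64(356)), (65, np.int64(326), np.int64(357)), (80, np.int64(327), np.int64(357)), (95, np.int64(328), np.int64(357)), (110, np.int64(328), np.int64(358)), (125, np.int64(329), np.int64(358)), (140, np.int64(329), np.int64(359)), (155, np.int64(330), np.int64(359)), (170, np.int64(330), np.int64(359)), (185, np.int64(331), np.int64(359)), (200, np.int64(331), np.int64(359)), (215, np.int64(332), np.int64(360)), (230, np.int64(333), np.int64(360)), (245, np.int64(334), np.int64(360)), (260, np.int64(335), np.int64(366)), (275, np.int64(319), np.int64(360)), (290, np.int64(337), np.int64(360)), (305, np.int64(332), np.int64(360))]
L -55.59 [ 490.38153 -315.57718]
R -55.72 [ 495.6211  -293.15787]
M -55.71 [ 490.3724 -300.6472]
width [17.2 16.6 17.1 17.7 17.1 16.6 17.2 16.7 17.4 16.9 17.1 16.6 16.8 17.
 16.6 16.2 19.6 26.3 15.  18.6]
free end [ 559.29099342 -398.92112211] mid [ 494.8 -304.3] yaw_x should be 124.28617
0 [ 494.8 -304.3] [ 6.85  1.4  -0.  ]
15 [ 486.3 -291.9] [ 8.35  1.34 -0.  ]
[752. 196.  60.]
[764.  74.  60.]
```

>>> step_arm(commands="1 4 0.7 0 0 0 -0.037; 1 8.35 1.34 0 0 0 -0.037; 1 8.35 1.34 2 0 0 -0.037; 1 8.35 1.34 4.5 0 0 -0.037; 1 8.35 1.34 7 0 0 -0.037; 1 8.35 1.34 9 0 0 -0.037; 1 8.35 1.34 10 0 0 -0.037; 1 8.35 1.34 10.1 0 0 -0.037; 1 8.35 1.34 10.1 0 0 -0.037; 0 8.35 1.34 10.1 0 0 -0.037; 0 8.35 1.34 10.1 0 0 -0.037; 0 8.35 1.34 10.1 0 0 -0.037; 0 8.35 1.34 10.1 0 0 -0.037; 0 8.35 1.34 10.1 0 0 -0.037; 0 8.35 1.34 10.1 0 0 -0.037; 0 8.35 1.34 10.1 0 0 -0.037; 0 8.35 1.34 10.1 0 0 -0.037; 0 8.35 1.34 10.1 0 0 -0.037", newtons=100)

```text
time_s: 19.97
eef_pos: [486.3, -292.9, 168.5]
ee_rot: [0.0, 0.467, 0.884, -0.0]
force: [-1.0, 1.5, 4.9]
grip_width: 0.169
grip_force: 98.9
```

>>> step_arm(commands="0 0 0 -0.5 0 0 0; 0 0 0 -1.5 0 0 0; 0 0 0 -2.5 0 0 0; 0 0 0 -3.5 0 0 0; 0 0 0 -4.5 0 0 0; 0 0 0 -5.5 0 0 0; 0 0 0 -6.5 0 0 0; 0 0 0 -7.5 0 0 0; 0 0 0 -7.5 0 0 0; 0 0 0 -7.5 0 0 0; 0 0 0 -7.5 0 0 0")

```text
time_s: 20.88
eef_pos: [485.9, -292.7, 242.4]
ee_rot: [-0.001, 0.467, 0.884, 0.0]
force: [0.3, 0.1, -4.3]
grip_width: 0.168
grip_force: 97.7
```

Run:
```python
from h import *
s=sense(); print(s['time_s'],s['eef_pos'].round(1),yaw(s),s['force'].round(1),s['wrist_torque'].round(2),s['grip_width'],s['joints'].round(2))
m,im=snap('wrist','w10')
z=s['eef_pos'][2]-168.5+12
T=Rot(s['ee_rot']).as_matrix(); tx=T[:,0]
for off in (115.5,):
    k=s['eef_pos']+off*tx
    print('pred knuckle top',proj('wrist',m,[k[0],k[1],z+135]).round(1),'bottom',proj('wrist',m,[k[0],k[1],z+115]).round(1))
for l in ('knuckle_high','knuckle_low'): print(l,[(np.round(d['xy'],1).tolist(),round(d['score'],2)) for d in spot_point('wrist',l)])
b=cv2.cvtColor(im,cv2.COLOR_RGB2BGR)
cv2.imwrite('pics/c10.png',cv2.resize(b[0:150,220:420],None,fx=4,fy=4,interpolation=cv2.INTER_CUBIC))
```

```text
20.8833 [ 485.9 -292.7  242.4] 124.26029887801121 [ 0.3  0.1 -4.3] [-0.   -0.02 -0.04] 0.16781904188796096 [-0.75  0.41  1.37 -0.    1.36 -1.35]
pred knuckle top [322.8  37.2] bottom [322.8  46.9]
knuckle_high [([323.4, 45.9], 0.6)]
knuckle_low [([323.2, 69.9], 0.91), ([322.9, 377.0], 0.58), ([519.5, 213.2], 0.34)]
```

View pics/c10.png

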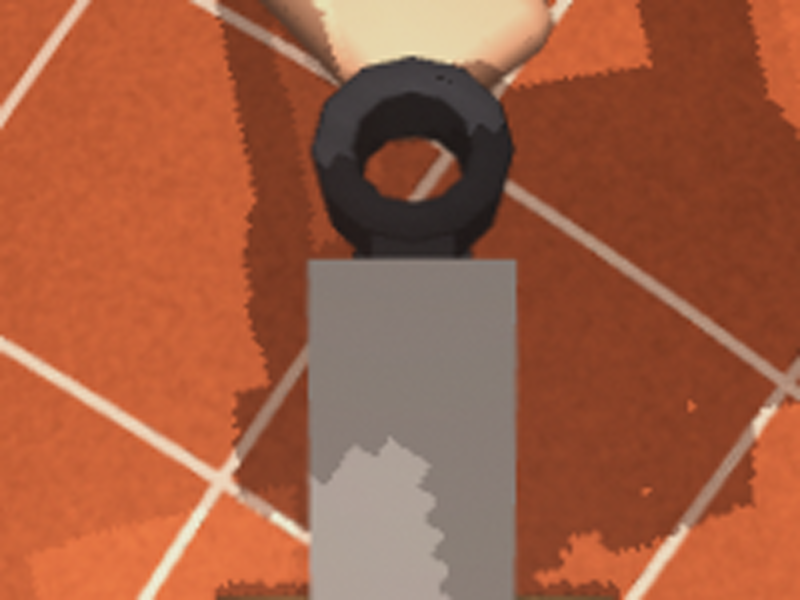

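The knuckle's top ring is centred at wrist pixel (323.3,37.0), against a predicted (322.8,37.2), so the grasp is true. Next I work out the mounting pose.

Run:
```python
from h import *
s=sense(); m=camera_model('wrist'); Rt=Rot(s['ee_rot']); p=s['eef_pos']
ce=Rt.inv().apply(m['eye']-p); cr=Rt.inv()*Rot(m['rotation'])
def model(pos,yw):
    T=R.from_euler('z',yw,degrees=True)*R.from_euler('x',180,degrees=True)
    q=(T*cr).as_quat(); return dict(mtx=m['mtx'],eye=pos+T.apply(ce),rotation=np.roll(q,1))
m8=model(np.array([485.7,135.5,193.0]),122.13)
tip=atz('wrist',m8,(317.5,40.5),172); foot=atz('wrist',m8,(318.5,50.5),150); print('tip',tip,'foot',foot)
k=atz('wrist',m,(323.25,37),p[2]-168.5+12+135); kt=Rt.inv().apply(k-p); print('knuckle in tool',kt.round(1), yaw(s))
print('R err',np.degrees((Rot(m8['rotation']).inv()*Rot(camera_model('wrist')['rotation'])).magnitude()))
pin=(2*tip+foot)/3
tgt=pin-(k-p); print('TCP target',tgt[:2].round(1),'dw',(tgt-p).round(1))
for w in ([535,-100],[515,95],tgt[:2]): print(w,totool(np.r_[np.array(w)-p[:2],0],s))
```

```text
tip [423.37823343 230.93249709 172.        ] foot [423.45451769 231.06370027 150.        ]
knuckle in tool [115.5   0.2  21.6] 124.2609945601833
R err 2.13230784847764
TCP target [488.3 135.4] dw [  2.4 428.1 -56.2]
[535, -100] [1.316e+01 1.490e+01 1.000e-02]
[515, 95] [3.041e+01 2.423e+01 3.000e-02]
[488.32741859 135.36562104] [35.24 24.3   0.04]
```

>>> step_arm(commands="0 0.3 0.3 -1 0 0 0; 0 1.3 1.5 -2 0 0 0; 0 2.9 3.3 -2.5 0 0 0; 0 4.7 5.3 -2.5 0 0 0; 0 6.6 7.5 -2.5 0 0 0; 0 8.5 9.6 -2.5 0 0 0; 0 10.4 11.7 -2.5 0 0 0; 0 12.3 13.8 -2.5 0 0 0; 0 14.5 15.6 -2.5 0 0 0; 0 17 17 -2.5 0 0 0; 0 19.5 18.3 -2.5 0 0 0; 0 22 19.7 -2.5 0 0 0; 0 24.5 21 -2.5 0 0 0; 0 27 22.4 -2.5 0 0 0; 0 29.2 23.6 -2.2 0 0 0; 0 30.4 24.2 -1.4 0 0 0; 0 30.4 24.2 -0.4 0 0 0; 0 30.4 24.2 0.6 0 0 0; 0 30.4 24.2 1.4 0 0 0; 0 30.4 24.2 1.4 0 0 0")

```text
time_s: 22.7
eef_pos: [514.4, 93.9, 227.2]
ee_rot: [-0.001, 0.468, 0.884, -0.001]
force: [-0.5, -0.7, -4.7]
grip_width: 0.166
grip_force: 97.9
```

Run:
```python
from h import *
s=sense(); p=s['eef_pos']; print(s['time_s'],p.round(1),yaw(s),s['force'].round(1),s['grip_width'],s['grip_force'])
m,im=snap('wrist','w11')
g=cv2.cvtColor(im,cv2.COLOR_RGB2GRAY); g0=cv2.cvtColor(cv2.imread('pics/w10.png'),cv2.COLOR_BGR2GRAY)
# has the door shifted in the grip? match knuckle+bar patch against the earlier picture
t=g0[10:70,295:352]; r=cv2.matchTemplate(g[0:90,280:370],t,cv2.TM_CCOEFF_NORMED); print('match (15,10 = unmoved)',cv2.minMaxLoc(r)[1::2])
print(totool(np.r_[np.array([488.3,135.4])-p[:2],222-p[2]],s))
```

```text
22.7 [514.4  93.9 227.2] 124.19812882837911 [-0.5 -0.7 -4.7] 0.16565819863415607 97.89482474327087
match (15,10 = unmoved) (0.6177327632904053, (15, 10))
[4.9  0.18 0.53]
```

>>> step_arm(commands="0 1 0.04 0 0 0 0; 0 2.2 0.08 0.1 0 0 0; 0 3.4 0.12 0.2 0 0 0; 0 4.4 0.16 0.4 0 0 0; 0 4.9 0.18 0.5 0 0 0; 0 4.9 0.18 0.5 0 0 0; 0 4.9 0.18 0.5 0 0 0; 0 4.9 0.18 0.5 0 0 0")

```text
time_s: 23.42
eef_pos: [489.1, 136.0, 224.1]
ee_rot: [0.0, 0.467, 0.884, 0.0]
force: [0.5, -0.3, -4.1]
grip_width: 0.165
grip_force: 98.0
```

Run:
```python
from h import *
s=sense(); p=s['eef_pos']; print(s['time_s'],p.round(2),yaw(s),s['force'].round(1),s['grip_width'])
m,im=snap('wrist','w12')
b=cv2.cvtColor(im,cv2.COLOR_RGB2BGR)
print('pin tip expected',proj('wrist',m,[423.4,231,172]).round(1))
hsv=cv2.cvtColor(im,cv2.COLOR_RGB2HSV)[0:80,290:355]; br=cv2.inRange(hsv,(12,90,60),(28,255,255))
n,l,st,c=cv2.connectedComponentsWithStats(br); print([(st[i].tolist(),(c[i]+[290,0]).round(1).tolist()) for i in range(1,n) if st[i,4]>15])
A=cv2.resize(b[0:90,270:380],None,fx=5.5,fy=5.5,interpolation=cv2.INTER_CUBIC)
cv2.imwrite('pics/c12.png',A)
print(totool(np.r_[np.array([488.3,135.4])-p[:2],191.5-p[2]],s))
```

```text
23.4167 [489.05 136.   224.1 ] 124.25897694263273 [ 0.5 -0.3 -4.1] 0.16543259124124554
pin tip expected [321.1  51. ]
[([35, 0, 30, 80, 1055], [345.6, 29.8]), ([25, 46, 13, 5, 46], [321.2, 47.8])]
[-0.01 -0.1   3.26]
```

View pics/c12.png

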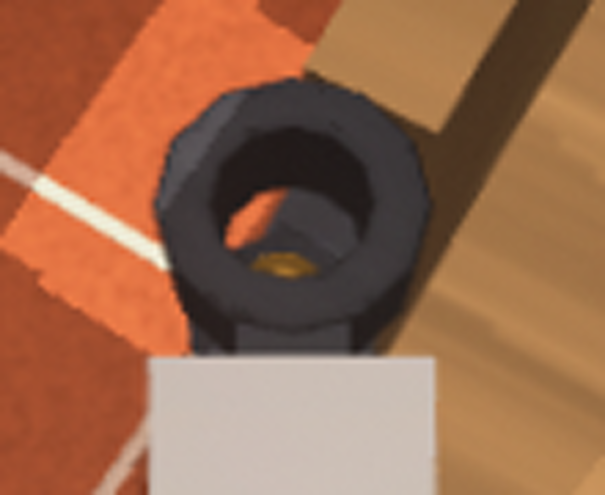

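The pin is visible through the ring at about (321,48), so the alignment matches the estimate. I'll shift 1 mm in -y and lower.

>>> step_arm(commands="0 0 -0.1 0 0 0 0; 0 0 -0.1 0.2 0 0 0; 0 0 -0.1 0.5 0 0 0; 0 0 -0.1 0.7 0 0 0; 0 0 -0.1 0.9 0 0 0; 0 0 -0.1 1.1 0 0 0; 0 0 -0.1 1.3 0 0 0; 0 0 -0.1 1.5 0 0 0; 0 0 -0.1 1.5 0 0 0")

```text
time_s: 24.22
eef_pos: [487.9, 135.6, 208.5]
ee_rot: [-0.0, 0.467, 0.884, -0.0]
force: [-1.0, -0.4, -4.0]
grip_width: 0.168
grip_force: 98.1
```

>>> step_arm(commands="0 0 0 0.2 0 0 0; 0 0 0 0.4 0 0 0; 0 0 0 0.6 0 0 0; 0 0 0 0.8 0 0 0; 0 0 0 1 0 0 0; 0 0 0 1.2 0 0 0; 0 0 0 1.4 0 0 0; 0 0 0 1.6 0 0 0; 0 0 0 1.6 0 0 0; 0 0 0 1.6 0 0 0")

```text
time_s: 25.05
eef_pos: [488.0, 135.6, 192.9]
ee_rot: [-0.0, 0.467, 0.884, -0.0]
force: [0.2, -0.0, -3.8]
grip_width: 0.168
grip_force: 98.1
```

>>> step_arm(commands="0 0 0 0.05 0 0 0; 0 0 0 0.1 0 0 0; 0 0 0 0.15 0 0 0; 0 0 0 0.2 0 0 0; 0 0 0 0.2 0 0 0; 0 0 0 0.2 0 0 0")

```text
time_s: 25.55
eef_pos: [488.1, 135.6, 191.1]
ee_rot: [0.0, 0.467, 0.884, 0.0]
force: [-0.2, -0.4, -1.6]
grip_width: 0.166
grip_force: 98.3
```

The weight is coming off at seated height, so both knuckles are down on the lugs. I'll release slightly with the fingers still straddling, then swing the door round the hinge.

>>> step_arm(commands="0.3 0 0 0 0 0 0; 0.3 0 0 0 0 0 0; 0.3 0 0 0 0 0 0; 0.3 0 0 0 0 0 0; 0.3 0 0 0 0 0 0", newtons=20)

```text
time_s: 25.97
eef_pos: [488.1, 135.6, 191.2]
ee_rot: [0.0, 0.467, 0.884, 0.0]
force: [0.1, 0.2, -0.4]
grip_width: 0.298
grip_force: 0.0
```

Run:
```python
from h import *
s=sense(); p=s['eef_pos']; print(s['time_s'],p.round(2),yaw(s),s['force'].round(1),s['grip_width'])
m,im=snap('wrist','w13'); snap('scene','s13')
for l in ('knuckle_high','knuckle_low'): print(l,[(np.round(d['xy'],1).tolist(),round(d['score'],2)) for d in spot_point('wrist',l)[:2]],[(np.round(d['xy'],1).tolist(),round(d['score'],2)) for d in spot_point('scene',l)[:2]])
pin=np.array([423.4,231]); 
for z in (150,60): print(proj('wrist',m,[*pin,z]).round(1),proj('scene',camera_model('scene'),[*pin,z]).round(1))
hsv=cv2.cvtColor(im,cv2.COLOR_RGB2HSV)[0:80,290:355]; br=cv2.inRange(hsv,(12,90,60),(28,255,255))
n,l,st,c=cv2.connectedComponentsWithStats(br); print([(st[i].tolist(),(c[i]+[290,0]).round(1).tolist()) for i in range(1,n) if st[i,4]>15])
```

```text
25.9667 [488.11 135.61 191.19] 124.26407961053671 [ 0.1  0.2 -0.4] 0.2980656054637449
knuckle_high [([321.4, 50.1], 0.56), ([567.3, 119.1], 0.48)] [([433.7, 194.6], 0.56), ([431.5, 232.2], 0.4)]
knuckle_low [([322.7, 69.5], 0.83)] []
[323.3  47.1] [435.2 193.7]
[323.1  72.3] [430.  230.7]
[([38, 0, 27, 80, 1093], [345.4, 33.4]), ([23, 31, 21, 25, 427], [322.9, 42.8])]
```

Door is seated: the brass tip shows through the ring at (323,43). Swinging it shut now.

>>> step_arm(commands="0.3 0.03 0.81 0 0 0 -0.07; 0.3 0.11 1.61 0 0 0 -0.14; 0.3 0.25 2.4 0 0 0 -0.21; 0.3 0.45 3.18 0 0 0 -0.28; 0.3 0.7 3.95 0 0 0 -0.35; 0.3 1 4.7 0 0 0 -0.42; 0.3 1.35 5.42 0 0 0 -0.49; 0.3 1.75 6.12 0 0 0 -0.56; 0.3 2.21 6.79 0 0 0 -0.63; 0.3 2.7 7.42 0 0 0 -0.7; 0.3 3.24 8.02 0 0 0 -0.77; 0.3 3.82 8.58 0 0 0 -0.84; 0.3 4.44 9.1 0 0 0 -0.91; 0.3 4.75 9.34 0 0 0 -0.945; 0.3 4.75 9.34 0 0 0 -0.945; 0.3 4.75 9.34 0 0 0 -0.945")

```text
time_s: 27.6
eef_pos: [538.4, 227.4, 190.9]
ee_rot: [-0.0, 0.014, 1.0, -0.0]
force: [-0.6, -0.4, 0.7]
grip_width: 0.298
grip_force: 0.0
```

Run:
```python
from h import *
s=sense(); p=s['eef_pos']; print(s['time_s'],p.round(2),yaw(s),s['force'].round(1),s['grip_width'],s['joints'].round(2))
m,im=snap('wrist','w14')
hsv=cv2.cvtColor(im,cv2.COLOR_RGB2HSV); mask=(hsv[...,1]<60)&(hsv[...,2]>60)
d=np.array([np.cos(np.radians(yaw(s))),np.sin(np.radians(yaw(s)))])
for r in range(60,300,20):
    x=np.where(mask[r,270:380])[0]+270
    print(r,x.min() if len(x) else None,x.max() if len(x) else None,len(x))
```

```text
27.6 [538.41 227.43 190.89] 178.3557051180881 [-0.6 -0.4  0.7] 0.29807672273339053 [ 0.2   0.49  1.39 -0.    1.26 -1.34]
60 None None 0
80 305 355 51
100 305 355 51
120 305 355 51
140 306 355 50
160 306 355 50
180 307 355 49
200 307 354 48
220 308 354 47
240 309 354 46
260 309 354 46
280 270 353 84
```

>>> step_arm(commands="0.3 0.02 0.4 0 0 0 -0.035; 0.3 0.03 0.81 0 0 0 -0.07; 0.3 0.06 1.1 0 0 0 -0.095; 0.3 0.08 1.39 0 0 0 -0.12; 0.3 0.08 1.5 0 0 0 -0.12; 0.3 0.08 1.6 0 0 0 -0.12; 0.3 0.08 1.7 0 0 0 -0.12; 0.3 0.08 1.7 0 0 0 -0.12; 0.3 0.08 1.7 0 0 0 -0.12")

```text
time_s: 28.4
eef_pos: [538.1, 244.4, 191.0]
ee_rot: [-0.0, -0.046, 0.999, -0.0]
force: [-0.1, 0.2, 0.6]
grip_width: 0.301
grip_force: 0.1
```

```bash
cat > door.py <<'E'
from h import *
s=sense(); p=s['eef_pos']; print(s['time_s'],p.round(2),yaw(s),s['force'].round(1))
m,im=snap('wrist')
hsv=cv2.cvtColor(im,cv2.COLOR_RGB2HSV); mask=(hsv[...,1]<60)&(hsv[...,2]>60)
P=[]
for r in range(85,260,10):
    x=np.where(mask[r,285:375])[0]+285
    if len(x)>30: P.append((atz('wrist',m,(x.max(),r),200)[:2],x.min(),x.max()))
p=np.array([q[0] for q in P],np.float32); f=cv2.fitLine(p,cv2.DIST_HUBER,0,.01,.01).ravel()
print('edge dir',np.degrees(np.arctan2(f[1],f[0])).round(2),'cols',P[0][1:],P[-1][1:])
E
python3 door.py
```

```text
28.4 [538.14 244.4  190.97] -174.7356856817236 [-0.1  0.2  0.6]
edge dir 3.6 cols (np.int64(291), np.int64(342)) (np.int64(291), np.int64(335))
```

>>> step_arm(commands="0.3 0 0.1 0 0 0 0; 0.3 0 0.2 0 0 0 0; 0.3 0 0.3 0 0 0 0; 0.3 0 0.4 0 0 0 0; 0.3 0 0.4 0 0 0 0; 0.3 0 0.4 0 0 0 0")

```text
time_s: 28.95
eef_pos: [537.7, 248.5, 191.0]
ee_rot: [-0.0, -0.046, 0.999, 0.0]
force: [0.7, 0.2, -0.0]
grip_width: 0.299
grip_force: 0.1
```

```bash
python3 door.py
```

```text
28.95 [537.73 248.52 190.97] -174.70944378304216 [ 0.7  0.2 -0. ]
edge dir 5.48 cols (np.int64(285), np.int64(331)) (np.int64(287), np.int64(331))
```

>>> step_arm(commands="0.3 0 0.1 0 0 0 0; 0.3 0 0.15 0 0 0 0; 0.3 0 0.2 0 0 0 0; 0.3 0 0.2 0 0 0 0; 0.3 0 0.2 0 0 0 0")

```text
time_s: 29.42
eef_pos: [537.7, 249.4, 191.0]
ee_rot: [-0.0, -0.046, 0.999, -0.001]
force: [-1.8, -6.1, 0.0]
grip_width: 0.298
grip_force: 3.3
```

Contact with the stop reads 6 N, so it's shut. I'll back off a little and lift away.

>>> step_arm(commands="0.3 0 -0.1 0 0 0 0; 0.3 0 -0.25 0 0 0 0; 0.3 0 -0.45 0 0 0 0; 0.3 0 -0.45 0 0 0 0; 0.3 0 -0.45 -1 0 0 0; 0.3 0 -0.45 -2.5 0 0 0; 0.3 0 -0.45 -4.5 0 0 0; 0.3 0 -0.45 -6.5 0 0 0; 0.3 0 -2 -8 0 0 0; 0.3 0 -5 -8 0 0 0; 0.3 0 -9 -8 0 0 0; 0.3 0 -12 -8 0 0 0; 0.3 0 -12 -8 0 0 0; 0.3 0 -12 -8 0 0 0")

```text
time_s: 30.58
eef_pos: [548.9, 129.9, 271.9]
ee_rot: [0.0, -0.045, 0.999, 0.0]
force: [-0.7, -0.1, 0.0]
grip_width: 0.305
grip_force: 0.0
```

Run:
```python
from h import *
s=sense(); print(s['time_s'],s['eef_pos'].round(1),s['force'].round(1))
m,im=snap('wrist','w15'); ms,isc=snap('scene','s15'); mt,it=snap('top','t15')
th=np.radians(95.8); x=np.array([np.cos(th),np.sin(th)]); y=np.array([-x[1],x[0]]); pin=np.array([423.4,231])
for nm,off in (('top mid',130.5),('free end',245),):
    q=pin-off*y; print(nm,q.round(1),'top',proj('top',mt,[*q,200]).round(1),'wrist',proj('wrist',m,[*q,200]).round(1))
for c in ('wrist','top','scene'): print(c,[(np.round(d['xy'],1).tolist(),round(d['score'],2)) for d in spot_point(c,'door_top')[:2]], [(np.round(d['rect'],1).tolist(),round(d['score'],2)) for d in search_frame(c,'door')[:2]])
b=cv2.cvtColor(it,cv2.COLOR_RGB2BGR)[180:360,120:360]; t=cv2.cvtColor(isc,cv2.COLOR_RGB2BGR)[150:350,400:560]
w=cv2.resize(cv2.cvtColor(im,cv2.COLOR_RGB2BGR),(400,300))
cv2.imwrite('pics/fin.png',np.vstack([np.hstack([w,cv2.resize(b,(400,300))]),np.hstack([cv2.resize(t,(240,300),interpolation=cv2.INTER_CUBIC),cv2.resize(cv2.cvtColor(isc,cv2.COLOR_RGB2BGR),(560,300))])]))
```

```text
30.5833 [548.9 129.9 271.9] [-0.7 -0.1  0. ]
top mid [553.2 244.2] top [198.4 261. ] wrist [501.  286.6]
free end [667.1 255.8] top [193.7 204.3] wrist [469.1 416.2]
wrist [([493.2, 288.6], 0.96), ([499.2, 267.8], 0.48)] [([473.8, 239.4, 118.9, 344.0], 0.58)]
top [([199.1, 258.6], 0.75)] [([208.8, 251.8, 31.3, 98.0], 0.77)]
scene [([455.5, 206.4], 0.97)] [([448.5, 246.7, 53.2, 142.0], 0.79)]
```

Run:
```python
from h import *
mt=camera_model('top'); ms=camera_model('scene'); m=camera_model('wrist')
t=cv2.cvtColor(cv2.imread('pics/t15.png'),cv2.COLOR_BGR2HSV)
mk=(t[...,1]<70)&(t[...,2]>70)
def line(c0,c1,z,rows):
    P=[]
    for r in rows:
        x=np.where(mk[r,c0:c1])[0]+c0
        if 3<len(x)<25: P.append(atz('top',mt,(x.mean(),r),z)[:2])
    P=np.float32(P); f=cv2.fitLine(P,cv2.DIST_HUBER,0,.01,.01).ravel(); return len(P),np.degrees(np.arctan2(f[1],f[0])).round(2),f[2:].round(1)
print('door',line(180,225,200,range(215,310,3))); print('panel',line(130,160,185,range(225,330,3)))
x=np.array([np.cos(np.radians(95.5)),np.sin(np.radians(95.5))]);y=np.array([-x[1],x[0]])
w=cv2.cvtColor(cv2.imread('pics/w15.png'),cv2.COLOR_BGR2HSV); mw=(w[...,1]<60)&(w[...,2]>60)
for l in ('blue_brush_eye','yellow_plunger_eye','blue_brush','yellow_plunger'):
    print(l,*[[(c,np.round(d['xy'],1).tolist(),round(d['score'],2)) for d in spot_point(c,l)] for c in('scene','top','wrist')])
for n,p in (('blue',[533.5,325,155]),('yellow',[599.5,332,155])): print(n,proj('scene',ms,p).round(1),proj('top',mt,p).round(1),proj('wrist',m,p).round(1), 'base',proj('scene',ms,[p[0],p[1],45]).round(1),proj('top',mt,[p[0],p[1],45]).round(1))
# other things vs start
for c,a,b in (('top','top0','t15'),('scene','scene0','s15')):
    d=cv2.absdiff(cv2.imread(f'pics/{a}.png'),cv2.imread(f'pics/{b}.png')).max(2)
    n,l,st,_=cv2.connectedComponentsWithStats(cv2.morphologyEx((d>50).astype(np.uint8),cv2.MORPH_OPEN,np.ones((3,3))))
    print(c,[q[:5].tolist() for q in st[1:] if q[4]>40])
print(sense()['time_s'])
```

```text
door (9, np.float32(2.96), array([508.1, 231. ], dtype=float32))
panel (35, np.float32(4.07), array([524.6, 343.7], dtype=float32))
blue_brush_eye [('scene', [491.8, 220.1], 0.84), ('scene', [262.7, 241.9], 0.68), ('scene', [312.7, 185.1], 0.61)] [('top', [376.2, 274.4], 0.75), ('top', [333.1, 342.4], 0.75), ('top', [165.8, 271.8], 0.69)] [('wrist', [139.9, 13.1], 0.74), ('wrist', [565.9, 245.2], 0.61)]
yellow_plunger_eye [('scene', [376.0, 195.4], 0.74), ('scene', [510.2, 242.0], 0.6)] [('top', [273.5, 352.3], 0.68), ('top', [162.7, 241.9], 0.58)] [('wrist', [552.5, 318.3], 0.91), ('wrist', [565.8, 247.0], 0.27)]
blue_brush [('scene', [314.7, 240.2], 0.91), ('scene', [264.5, 274.3], 0.59)] [('top', [332.7, 338.9], 0.73), ('top', [184.2, 276.8], 0.68), ('top', [372.6, 275.3], 0.49)] [('wrist', [115.7, 167.0], 0.9), ('wrist', [200.5, 44.2], 0.67)]
yellow_plunger [('scene', [369.9, 237.8], 0.93)] [('top', [277.8, 347.5], 0.75), ('top', [178.0, 249.7], 0.54), ('top', [355.7, 205.3], 0.45)] [('wrist', [499.0, 267.3], 0.94), ('wrist', [319.7, 31.5], 0.85)]
blue [493.1 222.4] [164.1 273.5]
[... 940 characters left out ...]
6], [216, 473, 32, 7, 217], [182, 474, 31, 6, 181]]
scene [[76, 0, 56, 17, 792], [383, 0, 54, 6, 260], [360, 2, 99, 54, 1361], [298, 17, 17, 46, 307], [87, 23, 67, 75, 2509], [359, 55, 115, 233, 8938], [352, 72, 24, 30, 326], [306, 77, 12, 19, 146], [295, 95, 12, 24, 127], [370, 124, 11, 20, 150], [356, 131, 14, 23, 192], [331, 149, 18, 13, 143], [305, 165, 51, 15, 414], [107, 172, 200, 107, 8745], [499, 178, 11, 13, 71], [322, 180, 48, 35, 993], [385, 196, 15, 14, 165], [490, 210, 8, 7, 45], [485, 221, 12, 22, 163], [502, 229, 10, 8, 52], [351, 230, 8, 9, 48], [293, 237, 33, 62, 937], [430, 248, 42, 70, 1608], [340, 274, 26, 20, 407], [397, 274, 16, 9, 101], [439, 291, 15, 39, 139]]
31.6333
```

The tools hang where expected and the bystanders haven't moved. As a last check that the door is shut, I'll press its free end gently with closed fingers.

>>> step_arm(commands="0 0 0 0 0 0 0.12; 0 -2 1 0 0 0 0.24; 0 -4 2 0 0 0 0.36; 0 -6 3 0 0 0 0.48; 0 -8 4 0 0 0 0.6; 0 -9.6 5.1 0 0 0 0.72; 0 -9.6 5.1 0 0 0 0.84; 0 -9.6 5.1 0 0 0 0.96; 0 -9.6 5.1 0 0 0 1.08; 0 -9.6 5.1 0 0 0 1.2; 0 -9.6 5.1 0 0 0 1.32; 0 -9.6 5.1 0 0 0 1.44; 0 -9.6 5.1 0 0 0 1.56; 0 -9.6 5.1 3 0 0 1.56; 0 -9.6 5.1 6 0 0 1.56; 0 -9.6 5.1 8.7 0 0 1.56; 0 -9.6 5.1 8.7 0 0 1.56; 0 -9.6 5.1 8.7 0 0 1.56; 0 -9.6 5.1 8.7 0 0 1.56")

```text
time_s: 33.22
eef_pos: [640.3, 190.6, 186.2]
ee_rot: [0.001, 0.67, 0.743, 0.001]
force: [0.2, -0.2, 0.3]
grip_width: -0.002
grip_force: 0.0
```

>>> step_arm(commands="0 1 0 0 0 0 0; 0 2 0 0 0 0 0; 0 2.8 0 0 0 0 0; 0 3.4 0 0 0 0 0; 0 3.8 0 0 0 0 0; 0 4 0 0 0 0 0; 0 4 0 0 0 0 0; 0 4 0 0 0 0 0")

```text
time_s: 33.88
eef_pos: [635.4, 230.3, 184.0]
ee_rot: [0.0, 0.67, 0.743, -0.0]
force: [0.5, 0.4, 1.0]
grip_width: -0.002
grip_force: 0.0
```

>>> step_arm(commands="0 0.1 0 0 0 0 0; 0 0.2 0 0 0 0 0; 0 0.3 0 0 0 0 0; 0 0.3 0 0 0 0 0; 0 0.3 0 0 0 0 0")

```text
time_s: 34.3
eef_pos: [635.1, 233.3, 184.0]
ee_rot: [-0.0, 0.67, 0.743, -0.0]
force: [0.8, -0.3, -0.1]
grip_width: 0.002
grip_force: 0.0
```

>>> step_arm(commands="0 0.1 0 0 0 0 0; 0 0.2 0 0 0 0 0; 0 0.3 0 0 0 0 0; 0 0.3 0 0 0 0 0; 0 0.3 0 0 0 0 0")

```text
time_s: 34.72
eef_pos: [634.9, 235.7, 184.1]
ee_rot: [0.0, 0.67, 0.742, -0.0]
force: [0.3, -5.0, 0.2]
grip_width: 0.002
grip_force: 2.4
```

>>> step_arm(commands="0 0.1 0 0 0 0 0; 0 0.1 0 0 0 0 0; 0 0.1 0 0 0 0 0")

```text
time_s: 34.97
eef_pos: [634.9, 235.8, 184.0]
ee_rot: [0.001, 0.67, 0.742, -0.001]
force: [0.1, -9.3, 1.5]
grip_width: -0.0
grip_force: 4.6
```

The door is hard against the stop: position unchanged while the force rises. Backing off and checking.

>>> step_arm(commands="0 -0.3 0 0 0 0 0; 0 -1 0 0 0 0 0; 0 -2.5 0 0 0 0 0; 0 -5 0 -1 0 0 0; 0 -8 0 -4 0 0 0; 0 -12 0 -8 0 0 0; 0 -12 0 -8 0 0 0; 0 -12 0 -8 0 0 0; 0 -12 0 -8 0 0 0")

```text
time_s: 35.72
eef_pos: [647.0, 117.6, 263.5]
ee_rot: [-0.0, 0.67, 0.742, 0.0]
force: [-0.2, 0.5, -0.8]
grip_width: -0.003
grip_force: 0.0
```

Run:
```python
from h import *
s=sense(); print(s['time_s'],s['eef_pos'].round(1),s['force'].round(1))
mt,it=snap('top','t16'); ms,_=snap('scene','s16')
obs={l:[np.array(spot_point(c,l)[0]['xy']).round(1).tolist() if (spot_point if 0 else True) else 0 for c in ()] for l in ()}
for l in ('door_top','knuckle_high'):
    a=spot_point('scene',l)[:1]; b=spot_point('top',l)[:1]
    if a and b: print(l,tri([('scene',ms,a[0]['xy']),('top',mt,b[0]['xy'])]))
hsv=cv2.cvtColor(it,cv2.COLOR_RGB2HSV); mk=(hsv[...,1]<70)&(hsv[...,2]>70)
P=[]
for r in range(210,312,4):
    x=np.where(mk[r,180:225])[0]+180
    if 3<len(x)<25: P.append(atz('top',mt,(x.mean(),r),200)[:2])
f=cv2.fitLine(np.float32(P),cv2.DIST_HUBER,0,.01,.01).ravel(); print(len(P),np.degrees(np.arctan2(f[1],f[0])),f[2:])
```

```text
35.7167 [647.  117.6 263.5] [-0.2  0.5 -0.8]
4 20.713976 [640.4941 251.6487]
```

```bash
python3 -c "
from rig import *
print(finish_job())"
```

```text
the job is handed in; nothing more can be done
None
```

I hung the blue brush and the yellow plunger on their pegs (there was no red brush), seated the door on both hinge pins and swung it shut against its stop, then handed the job in at about 36 s. The final camera check of the door was blocked by the arm, so its being shut rests on the fingers meeting a firm stop, not on a picture.

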